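Slide the collet board home on its bench rack

TASK

The blue collet board is standing part-way along the rails of the bench rack, up on its four feet. With the fingertips, push it along the rails by its aluminium-edged end, without ramming it, until you feel it drop into the locating notches and lie flat on the rails, then take the hand away. Only push it, do not lift it; keep the fingers off the collets and leave the loose parts on the bench where they are.

Things in the scene. Friction and masses are not known exactly. Their poses are not given: they have to be found in the camera images.
- rack: Fixed rack, 350 mm long (x), 164 wide (y): two bright ledges, tops 50 mm above the bench, 27 mm wide, 100 mm free between them (cross bars there only up to 18 mm high); grey side flanges 14 mm above the ledges, 154 mm apart inside, guide the board. Origin on the bench under its middle, z up. +x: the way the board must slide. No end stop.
- home (a point): Point on the rack at rack x = +60 mm, midway between the ledges, level with their tops (50 mm above the bench), axes as the rack's: where the board's origin lies once dropped in. Each ledge is cut by two notches, 18 mm long in x, centred 80 mm before and 80 mm beyond this point, with yellow ticks beside them on the flanges.
- board: Loose blue board on the rails, 200 mm long (x, the same way as the rack's x), 150 wide, 18 thick, about 0.9 kg with collets. Origin at the centre of its underside, z up. Four steel feet 7 mm high, 14 mm long in x, at x = -80 and +80, y = -62 and +62 mm. Underside 57 mm above the bench on its feet, 50 mm once dropped in.
- end_strip: Aluminium end strip of the board, 10 mm thick, fixed to it, full width and thickness. Origin at the centre of its flat outer face (board x = -100 mm, half-way up), board axes: push here along +x. 66 mm above the bench at first, 59 mm once dropped in. The board starts 65 to 120 mm short of home; sliding takes 2 to 6 N; once dropped in, it has about 2 mm of play each way to the notch walls.
- collets: Seven steel collets, 27 mm in diameter, standing 18 mm above the board's top, fast in the board and moving with it; not to be touched. Origin and axes as the board's. In rows at board x = 0, 38 and 76 mm, y = -45, 0 and 45 mm (two sockets empty); nothing stands on the 85 mm of board next to the aluminium end.
- bush: Loose bystander: turned steel bush standing on its flange, flange 60 mm in diameter, body 36 mm, 88 mm high. Origin at the centre of its underside.
- nut: Loose bystander: dark clamping nut lying flat on the bench, 42 mm in diameter, 20 mm high. Origin at the centre of its underside.
- hexkey: Loose bystander: bent steel hex key lying flat on the bench, 8 mm thick, long leg 140 mm along its x, short leg 50 mm towards its -y at the +x end. Origin under the middle of the long leg.
Things that resemble listed ones, but are neither listed nor needed, are in the scene too. What is shaped like the board but green or yellow is not meant.

How it is judged:
By the outcome, as a careful person would: the job done as asked, in the order asked, and still so for the second after the job is handed in, with the robot touching nothing.
It also fails if it takes over 40 s, if anything falls off the work surface, if the arm or the gripper's body presses on something with over 40 N, if the wrist force passes 120 N, or if a joint passes its speed limit or range.

ROBOT

A 6-joint arm with a two-finger parallel gripper is mounted at the origin on the work surface. World frame = base frame: x ahead of the robot, y to its left, z up, the work surface at z = 0. Lengths are in m, angles in degrees, forces in N, time in s.
With the tool pointing down it reaches from about 0.25 to 0.725 m from the base axis. Payload 9.7 kg.
Tool frame: the origin (TCP) lies midway between the tips of the shut fingers; the grasp point (between the pads) lies 19 mm behind it; z points along the fingers, y is the line along which they close (so a half turn about z gives the same grasp; the last joint's range is limited). The gripper opens to 85 mm and grips with 20 to 120 N. Pads are 22 mm wide; open, the fingers measure 114 mm over their backs; the gripper's body (76 mm by 85 mm) begins 54 mm behind the grasp point. The pads swing forward as they close: fully open they stand 13 mm farther back than shut.
Start: joints at [-66.921, 4.979, 10.078, 95.1, 0, 90], TCP at [0.216, -0.506, 0.231] pointing down, gripper open.
Joint ranges: [-179.16, 179.16], [-48.56, 103.87], [-65.8, 70.77], [-126.05, 130.52], [-82.76, 87.17], [-180, 180]. Speed limits (degrees/s): [127.2, 127.2, 147.25, 180, 180, 180].

INTERFACE

Orientations are given as [roll, pitch, yaw] about the fixed x, y, z axes, in that order (R = Rz(yaw) Ry(pitch) Rx(roll)).
In Python, from workcell import bot gives the robot as it stands.
- The arm moves only by the shell command python3 -m crank 'ROWS' [FORCE]. ROWS is JSON, a list of rows, each an object with "gripper": the finger opening in mm, from 0 to 85.4; "travel": the shift along the tool's x, y, z in mm, a list of three; "twist": the turn, a rotation vector about the tool's x, y, z in rad, a list of three. In form: [{"gripper": gripper, "travel": [tx, ty, tz], "twist": [rx, ry, rz]}, ...]. A call has 1 to 12 rows; each row shifts and turns the commanded pose from where the row before left it, along the tool's axes as they then stand; what a row does not reach is not made up. A row lasts 1/8 s, in which the tool goes at most 62.5 mm and 10.7 degrees, less where a joint would pass 70% of its speed; a pose out of reach is approached as far as the arm can. A call is refused whole if a number of a shift passes 62.5 or a number of a turn 0.188, either way. A call with a gripper value outside its range is refused whole. The fingers move at their own pace and stop on an object; FORCE is the grip in N (left out, the last holds). Time passes only in rows, so rows that do not move let the fingers close. It gives the time, the measured TCP pose, the force, the opening and the grip force at its end, in the units of the state.
- bot.get_obs(): the state, without advancing time (a new reading comes with each control period).
- bot.camera(name): name is "scene" or "top"; returns the picture (384x512x3 uint8, red, green, blue); there is no depth.
- bot.calibration(name): a dict with "vfov" (degrees; the focal length in pixels is half the picture's height over the tangent of half this angle, whatever the lens; pixels are square), "cx", "cy" (the principal point, pixels), "k1" (the pictures are not rectified: a ray, as slopes to the right and down, at radius r is drawn at 1 + k1 r^2 times it, then the intrinsics apply), "camera_from_world" (4x4, takes a point from world to camera coordinates). Camera axes: x right, y down, z forward; pixel columns grow to the right and rows downward; lengths in m; the calibration is good to about 2 mm. A picture is of the moment at which its call begins. calibration takes no time and is no camera call.
- bot.job_done(): hands the job in; it is judged then, once.
The state is a dict: "time": time; "q": joint angles; "qd": joint speeds; "joint_efforts": joint torques, N m; "ee_pos": TCP position; "tcp_rot": TCP orientation; "wrist_force": force on the tool from outside, world axes, zero at the start; "torque": the same for the moment, N m; "opening": finger opening in m; "grasp_force": force on a finger pad.
Only numpy, scipy, OpenCV 4.12 (cv2) and the standard library are available. Lean on these libraries where they do the work, as an engineer would, in place of code of your own. Each camera call takes 0.05 s, during which the arm holds its last target. There are 200 camera calls.

## Working session

There is one attempt and no reset: what is moved stays moved. The work goes in short steps, Python scripts to look and compute and a shell command to move; the robot and the scene stay as the last step left them, time stands still between calls to the robot, and variables do not carry over. Pictures are saved under pics/ and viewed, at most 10 in all, crops included, and the job is handed in when it is done.

```bash
mkdir -p pics
python3 - <<'E'
from workcell import bot
import cv2
for n in("scene","top"):
    cv2.imwrite(f"pics/{n}0.png",bot.camera(n)[:,:,::-1]); print(bot.calibration(n))
print(bot.get_obs())
E
```

```text
{'vfov': 45.804309926532085, 'cx': 257.89945633156987, 'cy': 195.38331367717842, 'k1': -0.05929434539518358, 'camera_from_world': array([[ 0.70564789,  0.70852671, -0.00713809, -0.38570122],
       [ 0.58767749, -0.5908583 , -0.55274012, -0.26181821],
       [-0.39584874,  0.38584501, -0.83332311,  1.37440778],
       [ 0.        ,  0.        ,  0.        ,  1.        ]])}
{'vfov': 50.79352397086411, 'cx': 258.5128950330922, 'cy': 194.49832860732397, 'k1': -0.10391199457570566, 'camera_from_world': array([[ 0.0290429 , -0.99957192, -0.00353333, -0.01504791],
       [-0.97444841, -0.02752494, -0.22291855,  0.54150238],
       [ 0.22272587,  0.00991725, -0.97483067,  0.8597124 ],
       [ 0.        ,  0.        ,  0.        ,  1.        ]])}
{'time': 0.1, 'q': array([-6.69216132e+01,  5.00710106e+00,  1.00394967e+01,  9.51012875e+01,
        6.78136180e-05,  8.99992376e+01]), 'qd': array([ 0.13721944, -0.12932845,  0.16936942,  0.03049143,  0.04330319,
        0.06256954]), 'joint_efforts': array([ 1.97496915e-04, -5.21560729e+01,  4.65656090e+01,  1.60688820e-02,
        7.92134955e-06,  6.15703755e-06]), 'ee_pos': array([ 0.21550993, -0.50578371,  0.23066662]), 'tcp_rot': array([-1.79931108e+02, -6.87302597e-05,  2.30791491e+01]), 'wrist_force': array([-0.37307611, -0.99972618, -0.49428772]), 'torque': array([-0.00452639,  0.02511543,  0.05705762]), 'grasp_force': 0.0, 'opening': 0.08537663831428002}
```

View pics/top0.png

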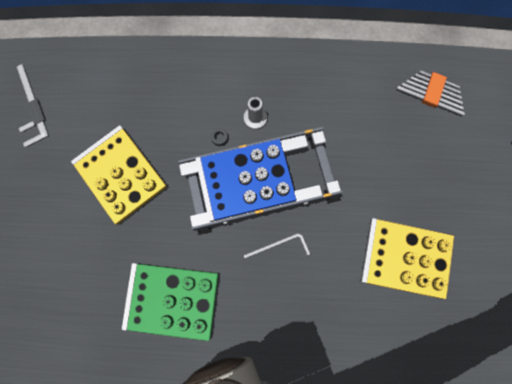

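View pics/scene0.png

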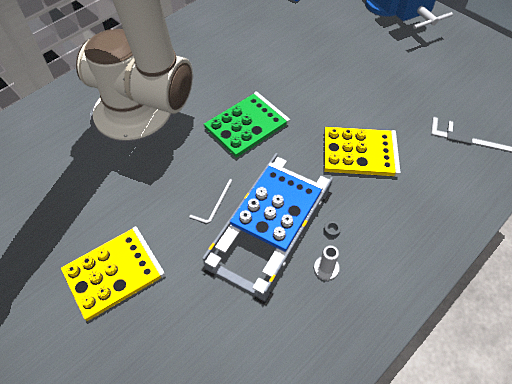

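The top view shows the blue board in the rack, centred at about (248,178), with its aluminium end on the left at about (206,188). It has to slide to the right. The bush is at (255,112), the nut at (220,137) and the hex key at (280,245). There are four board-like candidates: blue (248,178), green (170,300), yellow (118,173) and yellow (408,258). Only the blue one matches the description. I'll measure it and check an enlarged crop.

```bash
cat > h.py <<'E'
import numpy as np, cv2
from workcell import bot
def K(c):
    f=192/np.tan(np.radians(c['vfov']/2)); return np.array([[f,0,c['cx']],[0,f,c['cy']],[0,0,1.]])
def cast(n,px,z):
    c=bot.calibration(n); T=c['camera_from_world']; R=T[:3,:3]; o=-R.T@T[:3,3]
    u=cv2.undistortPoints(np.float64(px).reshape(-1,1,2),K(c),np.array([c['k1'],0,0,0.]))[:,0]
    d=np.c_[u,np.ones(len(u))]@R
    return o+d*((z-o[2])/d[:,2])[:,None]
def proj(n,P):
    c=bot.calibration(n); T=c['camera_from_world']
    return cv2.projectPoints(np.float64(P).reshape(-1,1,3),cv2.Rodrigues(T[:3,:3])[0],T[:3,3],K(c),np.array([c['k1'],0,0,0.]))[0][:,0]
def blue(n,im,z):
    h=cv2.cvtColor(im,cv2.COLOR_RGB2HSV); m=cv2.inRange(h,(108,150,90),(125,255,255))
    m=cv2.morphologyEx(m,cv2.MORPH_CLOSE,np.ones((3,3)))
    cs=[c for c in cv2.findContours(m,0,1)[0] if 1500<cv2.contourArea(c)<20000 and abs(c[:,0,0].mean()-260)<60]
    c=max(cs,key=cv2.contourArea); w=cast(n,c[:,0],z)[:,:2]
    r=cv2.minAreaRect(np.float32(w*1000)); return r,cv2.boxPoints(r)
E
python3 - <<'E'
from h import *
np.set_printoptions(precision=1,suppress=True)
for n in("top","scene"):
    im=cv2.imread(f"pics/{n}0.png")[:,:,::-1]
    r,b=blue(n,im,.075); print(n,r,b.tolist())
    # yellow/orange ticks
    h=cv2.cvtColor(im,cv2.COLOR_RGB2HSV); m=cv2.inRange(h,(10,150,120),(32,255,255))
    for c in cv2.findContours(m,0,1)[0]:
        if cv2.contourArea(c)<150:
            p=c[:,0].mean(0); print(p,cast(n,[p],.064)*1000)
im=cv2.imread("pics/top0.png")[110:245,165:355]; cv2.imwrite("pics/crop.png",cv2.resize(im,None,fx=4,fy=4,interpolation=2))
E
```

```text
top ((575.9466552734375, 25.347213745117188), (149.4601287841797, 188.26979064941406), 15.451286315917969) [[478.83819580078125, 96.1703109741211], [528.9968872070312, -85.2948989868164], [673.0551147460938, -45.47588348388672], [622.8964233398438, 135.98931884765625]]
[421. 290.] [[ 335.7 -363.1   64. ]]
[416. 289.] [[ 337.8 -351.8   64. ]]
[414. 287.] [[ 342.1 -347.4   64. ]]
[412. 287.] [[ 342.1 -342.9   64. ]]
[413. 284.] [[ 348.6 -345.4   64. ]]
[373.5 283. ] [[ 349.6 -256.8   64. ]]
[368.8 281.8] [[ 352.  -246.4   64. ]]
[400. 269.] [[ 381.  -317.1   64. ]]
[377.4 273.3] [[ 370.8 -265.9   64. ]]
[404. 267.] [[ 385.5 -326.4   64. ]]
[395. 265.] [[ 389.6 -306.1   64. ]]
[371. 263.] [[ 393.1 -252.2   64. ]]
[399. 261.] [[ 398.6 -315.5   64. ]]
[395.5 261.7] [[ 397.  -307.5   64. ]]
[379.  262.4] [[ 394.7 -270.2   64. ]]
[393. 256.] [[ 409.4 -302.3   64. ]]
[372. 257.] [[ 406.3 -254.8   64. ]]
[392. 252.] [[ 418.2 -300.3   64. ]]
[394.8 254.1] [[ 413.7 -306.5   64. ]]
[373.  250.5] [[ 420.7 -257.4   64. ]]
[389.5 249.5] [[ 423.7 -294.8   64. ]]
[387. 249.] [[ 424.7 -289.2   64. ]]

[... 631 characters left out ...]
[133. 190.] [[543.5 289.5  64. ]]
[115.3 195.9] [[528.5 329.7  64. ]]
[ 99. 190.] [[541.3 370.3  64. ]]
[139.5 180. ] [[567.7 276.5  64. ]]
[150.1 184.9] [[556.6 250.6  64. ]]
[148.2 180.5] [[567. 256.  64.]]
[137. 179.] [[569.9 282.7  64. ]]
[ 81. 174.] [[578.7 418.9  64. ]]
[ 78. 170.] [[588.3 427.6  64. ]]
[121.6 179. ] [[569.  319.1  64. ]]
[ 96. 151.] [[636.1 389.5  64. ]]
[240.5 146. ] [[656.1  45.9  64. ]]
[244.5 145. ] [[658.9  36.7  64. ]]
[308.3 131.2] [[ 697.8 -112.6   64. ]]Traceback (most recent call last):
  File "<stdin>", line 5, in <module>
  File "h.py", line 17, in blue
    c=max(cs,key=cv2.contourArea); w=cast(n,c[:,0],z)[:,:2]
ValueError: max() iterable argument is empty
```

```bash
python3 - <<'E'
from h import *
im=cv2.imread("pics/top0.png").copy()
ex=np.array([.2678,-.9635]);home=np.array([600.7,-56.8]);b=np.array([574.6,30.2])
P=[(*(b-100*ex),66),(*home,50),(*(b-150*ex),66)]
p=proj("top",np.array(P)/1000);print(p)
im=cv2.resize(im[110:245,165:355],None,fx=4,fy=4,interpolation=2)
for q in p: cv2.circle(im,tuple(int(v) for v in (q-[165,110])*4+2),4,(0,0,255),-1)
cv2.imwrite("pics/crop.png",im)
E
python3 -m crank '[{"gripper":40,"travel":[58,0,0],"twist":[0,0,-0.103]},{"gripper":40,"travel":[58,0,0],"twist":[0,0,-0.103]},{"gripper":40,"travel":[58,0,0],"twist":[0,0,-0.103]},{"gripper":40,"travel":[58,0,0],"twist":[0,0,-0.103]}]'
```

```text
[[203.21198856 189.87807178]
 [283.76332685 171.63006262]
 [181.81320957 195.02868543]]
time: 0.6
ee_pos: [0.4125, -0.3829, 0.2307]
tcp_rot: [-180.0, 0.0, 46.9]
wrist_force: [1.1, -0.4, -0.5]
opening: 0.0397
grasp_force: 0.0
```

View pics/crop.png

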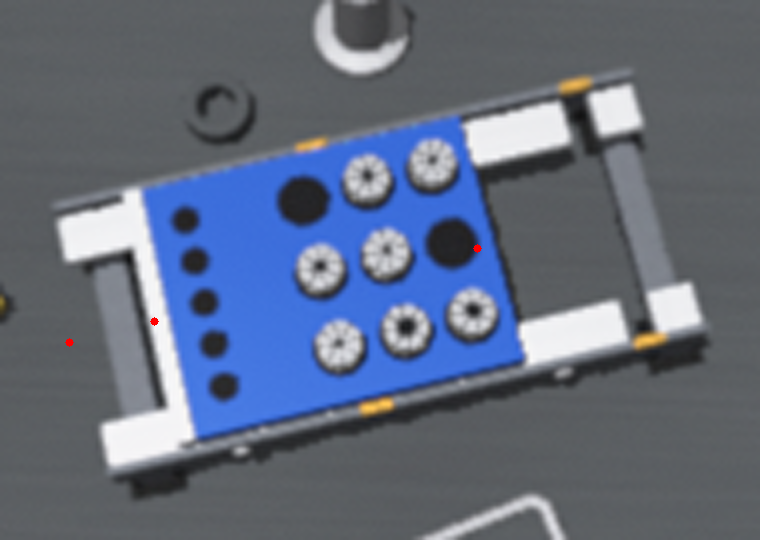

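The crop confirms it: this is the blue board with the aluminium strip on its left end, and the computed strip point falls on the strip at crop (155,321). The ticks put home about 91 mm ahead, within the stated 65 to 120 mm.

```bash
python3 -m crank '[{"gripper":40,"travel":[60,-3,0],"twist":[0,0,-0.1025]},{"gripper":40,"travel":[60,-3,0],"twist":[0,0,-0.1025]},{"gripper":40,"travel":[60,-3,0],"twist":[0,0,-0.1025]},{"gripper":40,"travel":[60,-3,0],"twist":[0,0,-0.1025]},{"gripper":40,"travel":[60,-3,0],"twist":[0,0,-0.1025]},{"gripper":40,"travel":[60,-3,0],"twist":[0,0,-0.1025]},{"gripper":40,"travel":[60,-3,0],"twist":[0,0,-0.1025]},{"gripper":40,"travel":[60,-3,0],"twist":[0,0,-0.1025]},{"gripper":40,"travel":[60,-3,0],"twist":[0,0,-0.1025]},{"gripper":40,"travel":[60,-3,0],"twist":[0,0,-0.1025]},{"gripper":40,"travel":[0,0,0],"twist":[0,0,0]}]'
cat > rel.py <<'E'
from h import *
o=bot.get_obs(); ex=np.array([.2678,-.9635]);ey=-np.array([ex[1],-ex[0]]);home=np.array([600.7,-56.8])
d=o['ee_pos'][:2]*1000-home
print("TCP in home frame x,y:",(d@ex).round(1),(d@ey).round(1),"z",(o['ee_pos'][2]*1000).round(1),"yaw",o['tcp_rot'].round(2),"F along x,y,z",o['wrist_force'][:2]@ex,o['wrist_force'][:2]@ey,o['wrist_force'][2],o['time'])
E
python3 rel.py
```

```text
time: 1.98
ee_pos: [0.5494, 0.1775, 0.2306]
tcp_rot: [-179.9, -0.0, 105.8]
wrist_force: [-0.4, -0.0, -0.7]
opening: 0.0397
grasp_force: 0.0
TCP in home frame x,y: -239.4 13.3 z 230.6 yaw [-1.7994e+02 -3.0000e-02  1.0577e+02] F along x,y,z -0.07283355660495078 -0.42295076885882066 -0.7348464932904734 1.975
```

```bash
python3 -m crank '[{"gripper":40,"travel":[0,-12,20],"twist":[0,0,0.004]},{"gripper":40,"travel":[0,0,45],"twist":[0,0,0]},{"gripper":40,"travel":[0,0,45],"twist":[0,0,0]},{"gripper":40,"travel":[0,0,40],"twist":[0,0,0]},{"gripper":40,"travel":[0,0,25],"twist":[0,0,0]},{"gripper":40,"travel":[0,0,13],"twist":[0,0,0]},{"gripper":40,"travel":[-8,0,0],"twist":[0,0,0]},{"gripper":40,"travel":[-8,0,0],"twist":[0,0,0]},{"gripper":40,"travel":[0,0,0],"twist":[0,0,0]}]'
python3 rel.py
python3 - <<'E'
from h import *
im=bot.camera("scene")
cv2.imwrite("pics/s1.png",cv2.resize(im[130:310,180:380,::-1],None,fx=3,fy=3,interpolation=2))
E
```

```text
time: 3.1
ee_pos: [0.5441, 0.1546, 0.0445]
tcp_rot: [179.9, 0.0, 105.1]
wrist_force: [0.7, -0.2, 0.2]
opening: 0.0401
grasp_force: 0.0
TCP in home frame x,y: -218.8 2.0 z 44.5 yaw [179.89   0.   105.12] F along x,y,z 0.34762768414092926 0.607347247743528 0.2269016193089829 3.1
```

View pics/s1.png

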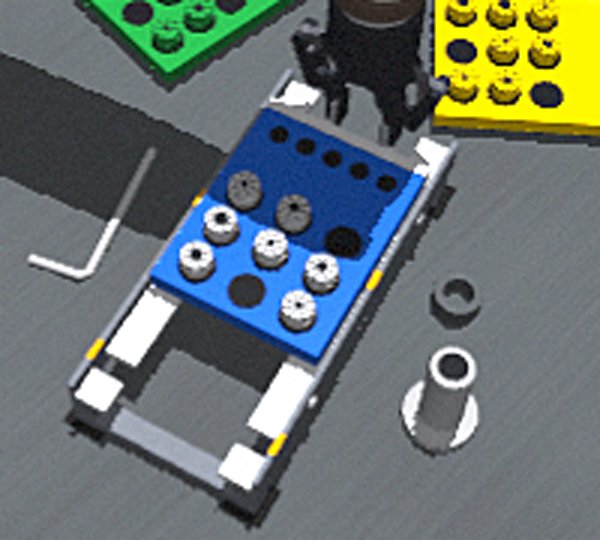

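The crop shows both open fingers, at about (340,110) and (390,125), standing behind the strip and between the ledges, touching nothing. Next I'll push gently.

```bash
python3 -m crank '[{"gripper":40,"travel":[-4,0,0],"twist":[0,0,-0.006]},{"gripper":40,"travel":[-4,0,0],"twist":[0,0,0]},{"gripper":40,"travel":[-2,0,0],"twist":[0,0,0]},{"gripper":40,"travel":[-2,0,0],"twist":[0,0,0]},{"gripper":40,"travel":[-2,0,0],"twist":[0,0,0]},{"gripper":40,"travel":[-2,0,0],"twist":[0,0,0]},{"gripper":40,"travel":[-2,0,0],"twist":[0,0,0]}]'; python3 rel.py
```

```text
time: 4.03
ee_pos: [0.5478, 0.1382, 0.0433]
tcp_rot: [-180.0, -0.1, 105.6]
wrist_force: [-1.5, 4.7, -0.8]
opening: 0.0401
grasp_force: 2.1
TCP in home frame x,y: -202.1 1.3 z 43.3 yaw [-1.7999e+02 -6.0000e-02  1.0555e+02] F along x,y,z -4.906330950723876 -0.14613764276565194 -0.7856520640808581 4.025
```

```bash
python3 -m crank '[{"gripper":40,"travel":[-3,0,0],"twist":[0,0,0]},{"gripper":40,"travel":[-5,0,0],"twist":[0,0,0]},{"gripper":40,"travel":[-6,0,0],"twist":[0,0,0]},{"gripper":40,"travel":[-6,0,0],"twist":[0,0,0]},{"gripper":40,"travel":[-6,0,0],"twist":[0,0,0]},{"gripper":40,"travel":[-6,0,0],"twist":[0,0,0]},{"gripper":40,"travel":[-6,0,0],"twist":[0,0,0]},{"gripper":40,"travel":[-6,0,0],"twist":[0,0,0]},{"gripper":40,"travel":[-6,0,0],"twist":[0,0,0]},{"gripper":40,"travel":[-6,0,0],"twist":[0,0,0]},{"gripper":40,"travel":[-5,0,0],"twist":[0,0,0]},{"gripper":40,"travel":[-3,0,0],"twist":[0,0,0]}]'; python3 rel.py
python3 - <<'E'
from h import *
im=bot.camera("top"); r,b=blue("top",im,.075); print(r,b.tolist())
E
```

```text
time: 5.52
ee_pos: [0.5651, 0.0758, 0.0432]
tcp_rot: [-180.0, -0.0, 105.5]
wrist_force: [-1.1, 2.8, 1.0]
opening: 0.0401
grasp_force: 2.0
TCP in home frame x,y: -137.3 1.3 z 43.2 yaw [-179.99   -0.    105.52] F along x,y,z -2.9494722475701605 -0.3008396279750638 0.986907269843389 5.525
((598.6675415039062, -55.90167236328125), (149.3231201171875, 153.11671447753906), 15.40585994720459) [[506.35064697265625, -1.9283885955810547], [547.0267944335938, -149.54335021972656], [690.9844360351562, -109.87495422363281], [650.3082885742188, 37.74000549316406]]
```

```bash
python3 -m crank '[{"gripper":40,"travel":[-3,0,0],"twist":[0,0,0]},{"gripper":40,"travel":[-3,0,0],"twist":[0,0,0]},{"gripper":40,"travel":[-3,0,0],"twist":[0,0,0]},{"gripper":40,"travel":[-3,0,0],"twist":[0,0,0]},{"gripper":40,"travel":[-2,0,0],"twist":[0,0,0]},{"gripper":40,"travel":[-1,0,0],"twist":[0,0,0]},{"gripper":40,"travel":[-1,0,0],"twist":[0,0,0]}]'; python3 rel.py
python3 -m crank '[{"gripper":40,"travel":[-1,0,0],"twist":[0,0,0]},{"gripper":40,"travel":[-1,0,0],"twist":[0,0,0]},{"gripper":40,"travel":[-1,0,0],"twist":[0,0,0]},{"gripper":40,"travel":[-1,0,0],"twist":[0,0,0]}]'; python3 rel.py
```

```text
time: 6.45
ee_pos: [0.5694, 0.0607, 0.0432]
tcp_rot: [-180.0, -0.0, 105.5]
wrist_force: [-0.7, 5.0, -1.3]
opening: 0.0402
grasp_force: 1.9
TCP in home frame x,y: -121.6 1.3 z 43.2 yaw [-180.     -0.    105.53] F along x,y,z -5.003377427970421 0.6902537755011721 -1.3238694732549101 6.45
time: 6.95
ee_pos: [0.5705, 0.0568, 0.0433]
tcp_rot: [-180.0, -0.0, 105.5]
wrist_force: [-0.8, 4.1, -0.6]
opening: 0.0401
grasp_force: 1.9
TCP in home frame x,y: -117.6 1.3 z 43.3 yaw [-180.     -0.    105.53] F along x,y,z -4.16112015799457 0.3640209631014562 -0.6238103274054471 6.95
```

```bash
python3 -m crank '[{"gripper":40,"travel":[-1,0,0],"twist":[0,0,0]},{"gripper":40,"travel":[-1,0,0],"twist":[0,0,0]}]'; python3 -m crank '[{"gripper":40,"travel":[-1,0,0],"twist":[0,0,0]}]'; python3 rel.py;  python3 -m crank '[{"gripper":40,"travel":[-1,0,0],"twist":[0,0,0]}]'; python3 rel.py
```

```text
time: 7.2
ee_pos: [0.571, 0.0549, 0.0433]
tcp_rot: [-180.0, -0.0, 105.5]
wrist_force: [-0.3, 4.7, -0.7]
opening: 0.0401
grasp_force: 1.8
time: 7.32
ee_pos: [0.5713, 0.0539, 0.0433]
tcp_rot: [-180.0, 0.0, 105.5]
wrist_force: [-1.8, 2.8, -0.6]
opening: 0.0398
grasp_force: 1.8
TCP in home frame x,y: -114.5 1.3 z 43.3 yaw [-180.      0.    105.53] F along x,y,z -3.225727530416439 -0.9921558353857394 -0.5711586221734709 7.325
time: 7.45
ee_pos: [0.5716, 0.0528, 0.0433]
tcp_rot: [-180.0, 0.0, 105.5]
wrist_force: [0.6, -0.3, 0.1]
opening: 0.0401
grasp_force: 0.0
TCP in home frame x,y: -113.3 1.3 z 43.3 yaw [-1.8000e+02  3.0000e-02  1.0552e+02] F along x,y,z 0.476217832738277 0.5389063405933994 0.14756012077005248 7.45
```

The push force went to zero, which suggests the board has dropped in. I'll check from both cameras.

```bash
cat > chk.py <<'E'
from h import *
import sys
im=bot.camera("top"); sc=bot.camera("scene")
ex=np.array([.2678,-.9635]);ey=np.array([.9635,.2678]);home=np.array([600.7,-56.8])
for z in(.068,.075):
    r,b=blue("top",im,z); w=(b-home); print(z,r[1],r[2],np.c_[w@ex,w@ey].round(1).tolist())
a=cv2.resize(im[110:245,165:355,::-1],(570,405),interpolation=2)
b=cv2.resize(sc[130:310,180:380,::-1],None,fx=2.2,fy=2.2,interpolation=2)
cv2.imwrite(sys.argv[1]+"_t.png",a); cv2.imwrite(sys.argv[1]+"_s.png",b)
E
python3 chk.py pics/c1
```

```text
0.068 (149.79437255859375, 134.23826599121094) 15.401302337646484 [[-37.2, -75.8], [97.0, -76.1], [97.4, 73.7], [-36.9, 74.0]]
0.075 (148.61721801757812, 133.18325805664062) 15.401382446289062 [[-37.8, -77.1], [95.3, -77.4], [95.7, 71.2], [-37.5, 71.5]]
```

View pics/c1_s.png

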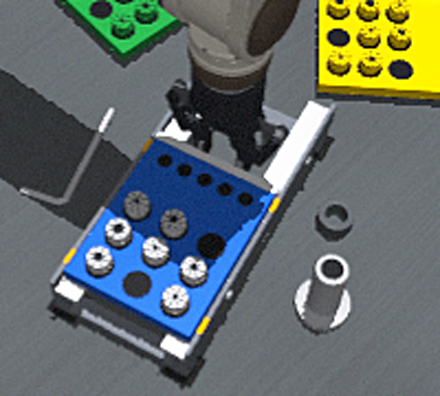

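Front edge is at 97 mm, so the board sits about 2 to 3 mm short of home, right at the notch play limit. I'll back off and confirm its height by triangulating from both views.

```bash
python3 -m crank '[{"gripper":40,"travel":[6,0,0],"twist":[0,0,0]},{"gripper":40,"travel":[12,0,0],"twist":[0,0,0]},{"gripper":40,"travel":[20,0,0],"twist":[0,0,0]},{"gripper":40,"travel":[0,0,-40],"twist":[0,0,0]},{"gripper":40,"travel":[30,0,-50],"twist":[0,0,0]},{"gripper":40,"travel":[50,0,-50],"twist":[0,0,0]},{"gripper":40,"travel":[60,0,0],"twist":[0,0,0]},{"gripper":40,"travel":[60,0,0],"twist":[0,0,0]},{"gripper":40,"travel":[0,0,0],"twist":[0,0,0]}]'
cat > hgt.py <<'E'
from h import *
import sys
ex=np.array([.2678,-.9635]);ey=np.array([.9635,.2678]);home=np.array([600.7,-56.8])
def quad(im):
    h=cv2.cvtColor(im,cv2.COLOR_RGB2HSV); m=cv2.inRange(h,(105,120,40),(128,255,255))
    m[:100]=0; m=cv2.morphologyEx(m,cv2.MORPH_CLOSE,np.ones((5,5)))
    c=max(cv2.findContours(m,0,1)[0],key=cv2.contourArea); return c[:,0]
c={}
for n in("top","scene"):
    im=bot.camera(n); c[n]=quad(im); cv2.imwrite(sys.argv[1]+n+".png",cv2.resize(im[110:330,160:380,::-1],None,fx=2.5,fy=2.5,interpolation=2))
for z in(.068,.075):
    for n in c:
        r=cv2.minAreaRect(np.float32(cast(n,c[n],z)[:,:2]*1000)); w=np.array(r[0])-home
        print(z,n,"centre",(w@ex).round(1),(w@ey).round(1),np.round(r[1],1),round(r[2],1))
E
python3 hgt.py pics/d
```

```text
time: 8.68
ee_pos: [0.5073, 0.2813, 0.1773]
tcp_rot: [-180.0, -0.0, 105.9]
wrist_force: [-0.6, -0.5, -0.6]
opening: 0.0399
grasp_force: 0.0
0.068 top centre 5.0 -1.1 [150.7 188.5] 15.6
0.068 scene centre 7.0 9.5 [160.8 195.4] 15.3
0.075 top centre 4.1 -3.0 [149.5 187.1] 15.6
0.075 scene centre 10.3 11.4 [159.6 194. ] 15.3
```

View pics/dscene.png

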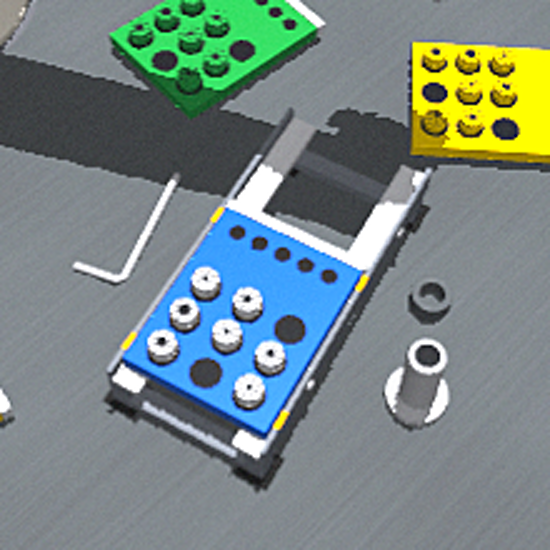

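View pics/dtop.png

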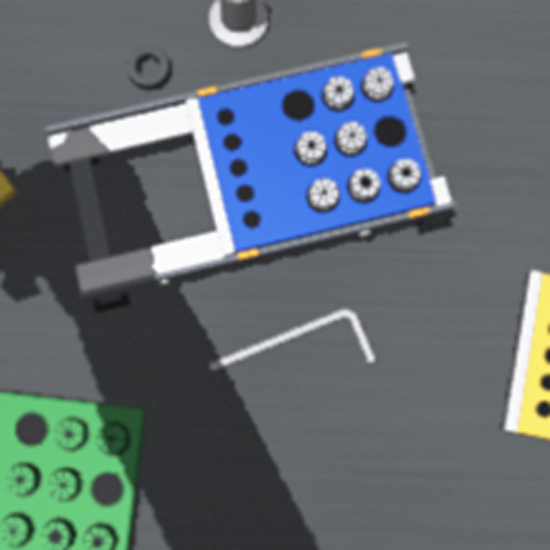

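The scene crop shows the board lying between the ticks, with the bush, nut and hex key where they were. The top crop agrees, with the board filling the +x part of the rack. To check the height, I'll triangulate the two empty sockets, (279,152) and (316,162) in the top view and (276,242) and (242,259) in the scene view, before and after the push.

Run:
```python
from h import *
ex=np.array([.2678,-.9635]);ey=np.array([.9635,.2678]);home=np.array([600.7,-56.8])
def blob(im,s):
    m=(im.max(2)<75).astype(np.uint8); n,l,st,ce=cv2.connectedComponentsWithStats(m)
    k=[i for i in range(1,n) if 20<st[i,4]<300]; i=min(k,key=lambda i:np.hypot(*(ce[i]-s))); return ce[i],st[i,4]
def tri(T,S):
    P=[];u=[]
    for n,p in(("top",T),("scene",S)):
        c=bot.calibration(n);P.append(c['camera_from_world'][:3])
        u.append(cv2.undistortPoints(np.float64(p).reshape(-1,1,2),K(c),np.array([c['k1'],0,0,0.]))[:,0].T)
    X=cv2.triangulatePoints(*P,*u);return (X[:3]/X[3]).T*1000
ld=lambda f:cv2.imread(f)
seeds=[(ld("pics/top0.png"),ld("pics/scene0.png"),[(240.7,160),(277.7,170.7)],[(294,211),(263,228)]),
 (bot.camera("top"),bot.camera("scene"),[(279.2,152),(316,162.4)],[(275.6,242),(242,258.8)])]
for t,s,a,b in seeds:
    A=[blob(t,x) for x in a];B=[blob(s,x) for x in b]
    X=tri([x[0] for x in A],[x[0] for x in B]); w=X[:,:2]-home
    print([x[1] for x in A+B],np.c_[w@ex,w@ey,X[:,2]].round(1).tolist())
```

```text
[np.int32(101), np.int32(102), np.int32(85), np.int32(94)] [[-93.5, 47.0, 72.1], [-17.2, 1.8, 72.3]]
[np.int32(93), np.int32(93), np.int32(96), np.int32(101)] [[-1.8, 47.0, 65.1], [74.4, 1.4, 65.7]]
```

The board's top is 7 mm lower (72 to 65 mm measured, so the bias is the same in both) and equally so at both sockets. It sits within 2 mm of home, and the hand is clear.

```bash
python3 -c "
from workcell import bot
print(bot.job_done())"
```

```text
the job is handed in; nothing more can be done
None
```

The blue board was pushed about 91 mm along the rails by its aluminium end, dropped 7 mm into the notches and lies flat within 2 mm of home; the loose parts were left alone, the hand is clear, and the job is handed in.

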